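# Move three wine samples on by one station

### The arm

A 6-joint arm with a two-finger parallel gripper is mounted at the origin on the work surface. World frame = base frame: x ahead of the robot, y to its left, z up, the work surface at z = 0. Lengths are in mm, angles in rad, forces in N, time in s.
With the tool pointing down it reaches from about 300 to 775 mm from the base axis. Payload 14.6 kg.
Tool frame: the origin (TCP) lies midway between the tips of the shut fingers; the grasp point (between the pads) lies 19 mm behind it; z points along the fingers, y is the line along which they close (so a half turn about z gives the same grasp; the last joint's range is limited). The gripper opens to 94 mm and grips with 3 to 60 N. Pads are 16 mm wide; open, the fingers measure 119 mm over their backs; the gripper's body (75 mm by 177 mm) begins 78 mm behind the grasp point.
Start: joints at [1.115, 0.3, 1.521, -0, 1.321, -0.067], TCP at [208.49, 508.941, 205.446] pointing down, gripper open.
Joint ranges: [-3.03, 3.03], [-0.79, 2.21], [0.23, 2.52], [-1.04, 4.18], [0, 3.07], [-2.55, 2.55]. Speed limits (rad/s): [2.22, 2.22, 2.57, 3.14, 3.14, 3.14].

### API

Orientations are given as [roll, pitch, yaw] about the fixed x, y, z axes, in that order (R = Rz(yaw) Ry(pitch) Rx(roll)).
In Python, from cell import manip gives the robot as it stands.
- The arm moves only by the shell command python3 -m creep 'ROWS' [OPENING] [FORCE]. ROWS is text: rows parted by semicolons, each of 6 numbers parted by spaces: the shift along the tool's x, y, z normalised to -1 to 1, where 1 is 4 cm, then the turn, a rotation vector about the tool's x, y, z normalised to -1 to 1, where 1 is pi rad. In form: dx dy dz ax ay az; .... A call has 1 to 20 rows; each row shifts and turns the commanded pose from where the row before left it, along the tool's axes as they then stand; what a row does not reach is not made up. A row lasts 1/8 s, in which the tool goes at most 62.5 mm and 10.7 degrees, less where a joint would pass 70% of its speed; a pose out of reach is approached as far as the arm can. A call with a number of a shift or a turn outside -1 to 1 is refused whole. A call with a gripper value outside its range is refused whole. OPENING is the closure, from 0 (fully open) to 1 (shut), set as the call begins (- or left out, the last holds). The fingers move at their own pace and stop on an object; FORCE is the grip in N (left out, the last holds). Time passes only in rows, so rows that do not move let the fingers close. It gives the time, the measured TCP pose, the force, the opening and the grip force at its end, in the units of the state.
- manip.read_state(): the state, without advancing time (a new reading comes with each control period).
- manip.camera(name): name is "scene" or "top" or "wrist"; returns a dict with "color" (420x560x3 uint8, red, green, blue), "range_z" (420x560 float32, mm along the optical axis (not along the pixel's ray), 0 where there is no reading), "camera_matrix" (3x3 intrinsics, pixels), "T" (4x4, takes a point from camera to world coordinates). Camera axes: x right, y down, z forward; pixel columns grow to the right and rows downward; lengths in mm; the calibration is good to about 2 mm. A picture is of the moment at which its call begins.
- manip.sign_off(): hands the job in; it is judged then, once.
The state is a dict: "clock": time; "joints": joint angles; "qd": joint speeds; "effort": joint torques, N m; "eef_pos": TCP position; "eef_rot": TCP orientation; "wrist_force": force on the tool from outside, world axes, zero at the start; "moment": the same for the moment, N m; "finger_gap": finger opening in mm; "finger_force": force on a finger pad.
Only numpy, scipy, OpenCV 4.12 (cv2) and the standard library are available. Lean on these libraries where they do the work, as an engineer would, in place of code of your own. Each camera call takes 0.05 s, during which the arm holds its last target. There are 200 camera calls.

### The job

Three wine samples are being worked up for dry extract and each is due at its next station: the white plastic beaker, now weighed, goes from the balance to the magnetic stirrer; the conical flask goes from the stirrer to the hotplate; the steel beaker goes from the hotplate to the balance to be weighed again. A station takes one vessel at a time, so park one of the vessels on the free round cork mat on the way, letting go of it there; finish with every vessel upright, let go and in the middle of its new plate. Carry the vessels upright so that nothing would spill, and leave the bottle, jar and carton behind the stations where they are.

Things in the scene. Friction and masses are not known exactly. Their poses are not given: they have to be found in the camera images.
- plastic_beaker: tall-form open beaker of opaque white plastic with a few blue graduation marks, empty, standing on a thin foot flange 58 mm in diameter (4 mm thick), 46 mm in diameter just above it and 50 mm at the rim, 96 mm tall, wall 2.5 mm, about 60 to 120 g. Origin: centre of its underside, z up its axis. Starts on the balance, up to 6 mm off the middle.
- flask: empty conical (Erlenmeyer) flask of clear glass, 105 mm tall: foot 64 mm in diameter, cone from 6 to 72 mm height, then a straight neck 33 mm in diameter from 72 mm up to the mouth at 105 mm with a slight bead; about 85 to 160 g. Grip it by the neck. Origin: centre of its underside, z up its axis. Starts on the stirrer, up to 6 mm off the middle.
- steel_beaker: short open stainless-steel beaker with straight sides, empty, 56 mm in diameter (58 mm over the rolled rim), 65 mm tall, wall 2.5 mm, about 90 to 170 g. Origin: centre of its underside, z up its axis. Starts on the hotplate, up to 6 mm off the middle.
- balance: laboratory balance: flat white casing 180 mm wide (y), 215 mm deep (x -135 to +80), 46 mm high, greenish display and three buttons at its front edge; above it a flat round steel weighing pan, 120 mm in diameter, its top 56 mm above the bench. Fixed. Origin: on the bench under the plate's centre, z up; front towards -x.
- stirrer: magnetic stirrer: small low grey casing 130 mm wide (y) and 165 mm deep (x -100 to +65), one black knob and a switch at its front, with a flat white square plate of 120 x 120 mm, its top 46 mm above the bench. Not running. Fixed. Origin: on the bench under the plate's centre, z up; front towards -x.
- hotplate: laboratory hotplate, the tallest station: white casing 150 mm wide (y) and 200 mm deep (x -120 to +80), 70 mm high, two black dials on its front face; above it a dark round metal plate, 135 mm in diameter, its top 92 mm above the bench. Switched off. Fixed. Origin: on the bench under the plate's centre, z up; front towards -x.
- cork_mat: free round cork mat lying on the bench, 120 mm in diameter, 8 mm thick, empty at the start; the parking place. Fixed to the bench. Origin: centre of its underside.
- reagent_bottle: bystander: white plastic bottle with green cap, 64 mm in diameter, 145 mm tall, standing behind the stations (farther from the robot). Origin: centre of its underside.
- amber_jar: bystander: brown glass jar with black cap, 60 mm in diameter, 90 mm tall, behind the stations. Origin: centre of its underside.
- strip_box: bystander: small plain carton of test strips, 75 x 110 x 30 mm (x, y, z), lying behind the stations. Origin: centre of its underside.
Things that resemble listed ones, but are neither listed nor needed, are in the scene too. What is shaped like the steel_beaker but purple or yellow is not meant.

How it is judged (in metres and radians):
On the way:
1. one of the three vessels stands upright on the cork mat, let go (((horizontal distance between plastic_beaker and cork_mat below 0.04 m and z of plastic_beaker in the frame of cork_mat between 0.004 and 0.012 m and angle between plastic_beaker's own z axis and vertical below 0.1 rad and linear speed of plastic_beaker below 0.01 m/s and contact force between the fingers and plastic_beaker below 0.1 N) or (horizontal distance between flask and cork_mat below 0.04 m and z of flask in the frame of cork_mat between 0.004 and 0.012 m and angle between flask's own z axis and vertical below 0.1 rad and linear speed of flask below 0.01 m/s and contact force between the fingers and flask below 0.1 N) or (horizontal distance between steel_beaker and cork_mat below 0.04 m and z of steel_beaker in the frame of cork_mat between 0.004 and 0.012 m and angle between steel_beaker's own z axis and vertical below 0.1 rad and linear speed of steel_beaker below 0.01 m/s and contact force between the fingers and steel_beaker below 0.1 N))), for 0.2 s.
At the end, for the whole second after the job is handed in: White plastic beaker on the stirrer, conical flask on the hotplate, steel beaker on the balance: each stands upright (within 0.1 rad) on the plate, its axis within 15 mm of the plate's centre, at rest and released (horizontal distance between plastic_beaker and stirrer below 0.015 m and z of plastic_beaker in the frame of stirrer between 0.042 and 0.05 m and angle between each of plastic_beaker, flask, steel_beaker's own z axis and vertical below 0.1 rad and linear speed of each of plastic_beaker, flask, steel_beaker below 0.01 m/s and horizontal distance between flask and hotplate below 0.015 m and z of flask in the frame of hotplate between 0.088 and 0.096 m and horizontal distance between steel_beaker and balance below 0.015 m and z of steel_beaker in the frame of balance between 0.052 and 0.06 m); the robot touches nothing.
It fails at once if a sample vessel is tipped by more than about 35 degrees (angle between any of plastic_beaker, flask, steel_beaker's own z axis and vertical above 0.6 rad).
It fails at once if the bottle, jar or carton behind the stations is pushed by more than 20 mm or knocked over (distance of any of reagent_bottle, amber_jar, strip_box from where it was at the start of the episode above 0.02 m).
It also fails if it takes over 118 s, if anything falls off the work surface, if the arm or the gripper's body presses on something with over 40 N, if the wrist force passes 120 N, or if a joint passes its speed limit or range.

## Working session

There is one attempt and no reset: what is moved stays moved. The work goes in short steps, Python scripts to look and compute and a shell command to move; the robot and the scene stay as the last step left them, time stands still between calls to the robot, and variables do not carry over. Pictures are saved under pics/ and viewed, at most 14 in all, crops included, and the job is handed in when it is done.

```bash
ls; mkdir -p pics; python3 - <<'E'
from cell import manip
import cv2,numpy as np
s=manip.read_state();print({k:np.round(v,3).tolist() for k,v in s.items()})
for n in("scene","top"):
    c=manip.camera(n);cv2.imwrite(f"pics/{n}0.png",c["color"][...,::-1]);np.savez(f"{n}0.npz",**c);print(n,c["camera_matrix"].round(1).tolist(),c["T"].round(3).tolist())
E
```

```text
pics
{'clock': 0.0, 'joints': [1.115, 0.3, 1.522, 0.0, 1.321, -0.067], 'qd': [0.0, -0.001, -0.002, 0.001, -0.003, -0.002], 'effort': [-0.0, -53.182, -35.273, 0.071, 0.025, -0.0], 'eef_pos': [208.375, 508.71, 204.869], 'eef_rot': [-3.14, -0.0, 2.753], 'wrist_force': [-0.307, -0.002, 0.35], 'moment': [0.028, 0.025, -0.021], 'finger_force': 0.0, 'finger_gap': 94.005}
scene [[536.2, 0.0, 280.9], [0.0, 536.2, 218.3], [0.0, 0.0, 1.0]] [[-0.767, 0.501, -0.4, 1112.257], [0.641, 0.609, -0.467, 691.058], [0.009, -0.615, -0.789, 1117.962], [0.0, 0.0, 0.0, 1.0]]
top [[463.5, 0.0, 280.9], [0.0, 463.5, 207.9], [0.0, 0.0, 1.0]] [[0.023, -0.992, 0.127, 430.032], [-1.0, -0.023, 0.002, 98.623], [0.0, -0.127, -0.992, 1510.286], [0.0, 0.0, 0.0, 1.0]]
```

View pics/scene0.png

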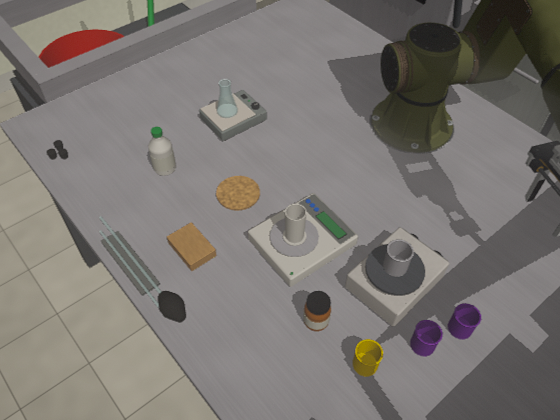

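View pics/top0.png

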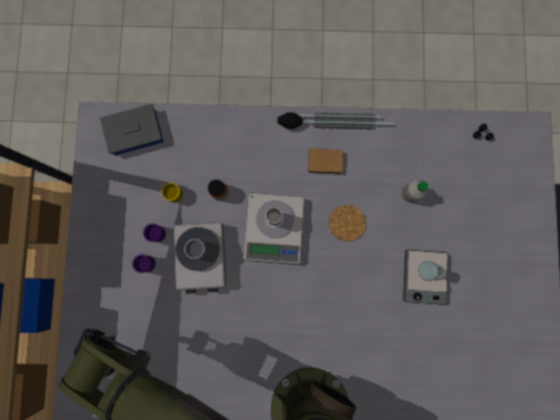

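The scene view shows the stirrer with flask (230,110), the cork mat (238,192), the balance with plastic beaker (297,232) and the hotplate with steel beaker (398,262). In the top view they are at (428,272), (347,222), (275,218) and (196,250). The purple and yellow cups are decoys.

```bash
cat > h.py <<'E'
import numpy as np,cv2
def world(c):
    K,T,z=c["camera_matrix"],c["T"],c["range_z"].astype(float)
    v,u=np.indices(z.shape);P=np.stack([(u-K[0,2])/K[0,0]*z,(v-K[1,2])/K[1,1]*z,z],-1)@T[:3,:3].T+T[:3,3]
    P[z<=0]=np.nan;return P
def ray(c,u,v,z):
    d=c["T"][:3,:3]@np.linalg.inv(c["camera_matrix"])@np.array([u,v,1.]);o=c["T"][:3,3];return (o+d*(z-o[2])/d[2]).round(1)
def circ(p):  # min enclosing circle of xy points
    return [np.round(a,1).tolist() if np.ndim(a) else round(a,1) for a in cv2.minEnclosingCircle(p[:,:2].astype(np.float32))]
E
python3 - <<'E'
from h import *
for n in("top","scene"):
    c=dict(np.load(f"{n}0.npz"));P=world(c).reshape(-1,3)
    hsv=cv2.cvtColor(c["color"],cv2.COLOR_RGB2HSV).reshape(-1,3)
    def near(x,y,r,lo,hi): return P[(np.hypot(P[:,0]-x,P[:,1]-y)<r)&(P[:,2]>lo)&(P[:,2]<hi)]
    t=dict(np.load("top0.npz"))
    for name,u,v,z in(("bal",275,218,56),("stir",428,270,46),("hot",197,250,92),("cork",347,222,8)):
        x,y,_=ray(t,u,v,z)
        q=near(x,y,110,z-9 if name!="cork" else 3,z+5); 
        h,e=np.histogram(near(x,y,110,3,220)[:,2],bins=np.arange(3,220,6))
        print(n,name,x,y,"plate med z",np.median(q[:,2]).round(1),len(q),"bbox mid",((q.min(0)+q.max(0))/2).round(1),"size",np.ptp(q,0).round(1)); print({int(a):int(b) for a,b in zip(e,h) if b})
        k=near(x,y,60,z+15,z+130)
        if len(k): 
            zt=np.percentile(k[:,2],97);r=k[k[:,2]>zt-8];print("  vessel top",zt.round(1),len(r),circ(r))
    m=(hsv[:,0]>5)&(hsv[:,0]<25)&(hsv[:,1]>100)&(P[:,2]<14)&(P[:,2]>2)
    print("cork colour",m.sum(),np.nanmedian(P[m],0).round(1),circ(P[m]))
E
```

```text
top bal 584.3 120.2 plate med z 52.2 1718 bbox mid [569.3 123.4  54. ] size [189.5 181.9  14. ]
{3: 83, 9: 2, 33: 24, 39: 573, 45: 1210, 51: 632, 57: 435, 63: 49, 69: 5, 75: 3, 81: 8, 87: 5, 93: 11, 99: 3, 105: 6, 111: 9, 117: 8, 123: 7, 129: 7, 135: 7, 141: 8, 147: 31, 153: 16}
  vessel top 155.2 47 [[584.3, 125.1], 24.6]
top stir 432.6 -362.6 plate med z 44.9 1579 bbox mid [ 414. -355.   44.] size [166.9 132.7  14. ]
{3: 306, 9: 13, 15: 25, 21: 21, 27: 38, 33: 164, 39: 707, 45: 770, 51: 154, 57: 25, 63: 29, 69: 27, 75: 29, 81: 24, 87: 24, 93: 24, 99: 18, 105: 24, 111: 15, 117: 16, 123: 12, 129: 13, 135: 15, 141: 14, 147: 36, 153: 12}
  vessel top 153.4 54 [[433.1, -358.7], 18.1]
top hot 477.0 355.1 plate med z 92.2 1208 bbox mid [482.  356.9  90. ] size [131.3 133.2  13.9]
{3: 141, 9: 6, 15: 10, 21: 15, 27: 12, 33: 8, 39: 11, 45: 11, 51: 17, 57: 33, 63: 511, 69: 775, 75: 64, 81: 37, 87: 711, 93: 559, 99: 44, 105: 14, 111: 10, 117: 13, 123: 11, 129: 14, 135: 16, 141: 11, 147: 9, 153: 63, 159: 22, 165: 1}
  vessel top 162.5 76 [[480.6, 352.8], 29.7]
top cork 581.6 -113.7 plate med z 
[... 761 characters left out ...]
, 105: 29, 111: 21, 117: 22, 123: 22, 129: 23, 135: 36, 141: 37, 147: 41, 153: 4}
  vessel top 150.9 68 [[432.0, -359.7], 21.1]
scene hot 477.0 355.1 plate med z 91.4 1714 bbox mid [484.3 356.2  90. ] size [136.6 134.6  13.9]
{3: 83, 9: 34, 15: 99, 21: 99, 27: 108, 33: 104, 39: 107, 45: 104, 51: 102, 57: 129, 63: 924, 69: 1003, 75: 11, 81: 83, 87: 1259, 93: 412, 99: 62, 105: 68, 111: 65, 117: 62, 123: 79, 129: 73, 135: 71, 141: 95, 147: 63, 153: 132, 159: 13}
  vessel top 158.3 168 [[482.6, 352.0], 30.6]
scene cork 581.6 -113.7 plate med z 7.2 1421 bbox mid [ 582.  -114.2    8. ] size [218.8 215.   10. ]
{3: 1050, 9: 386, 15: 3}
cork colour 1344 [ 593.2 -100.7    7.8] [[624.6, 154.5], 331.0]
```

```bash
python3 - <<'E'
from h import *
for n in("top","scene"):
    c=dict(np.load(f"{n}0.npz"));P=world(c);h=cv2.cvtColor(c["color"],cv2.COLOR_RGB2HSV)
    for nm,x,y,lo,hi,r in(("bal",570,124,30,62,150),("stir",416,-356,30,60,125),("hot",483,356,84,100,90),("hotcase",463,356,55,100,140)):
        m=((np.hypot(P[...,0]-x,P[...,1]-y)<r)&(P[...,2]>lo)&(P[...,2]<hi)).astype(np.uint8)
        k,l,s,_=cv2.connectedComponentsWithStats(m,connectivity=4);i=1+s[1:,4].argmax();q=P[l==i][:,:2].astype(np.float32)
        print(n,nm,np.round(np.hstack([np.r_[a] for a in cv2.minAreaRect(q)]),1),circ(q))
    m=(h[...,0]>5)&(h[...,0]<25)&(h[...,1]>90)&(np.hypot(P[...,0]-582,P[...,1]+114)<90)
    v,u=np.nonzero(m);q=np.array([ray(c,a,b,8) for a,b in zip(u,v)]);print("cork",circ(q),q.mean(0).round(1))
E
```

```text
top bal [556.4 124.9 180.4 215.5  86.8] [[555.8, 124.9], 136.0]
top stir [ 413.7 -357.4  133.   164.9   87.3] [[414.1, -356.8], 101.8]
top hot [482.1 356.8 131.2 132.8   1.2] [[482.9, 356.8], 67.7]
top hotcase [459.7 354.9 206.6 150.9   4.6] [[463.1, 354.2], 120.9]
cork [[579.4, -113.7], 59.2] [ 579.6 -113.8    8. ]
scene bal [557.9 125.  182.7 216.3  86.9] [[559.1, 125.5], 137.3]
scene stir [ 416.6 -355.9  135.3  168.8   87.5] [[418.0, -357.4], 104.6]
scene hot [488.  358.9 127.6 133.8  30.1] [[484.1, 357.4], 69.0]
scene hotcase [458.1 353.5 216.2 151.7   4.8] [[463.4, 355.6], 122.4]
cork [[582.3, -110.1], 61.2] [ 583.2 -109.5    8. ]
```

```bash
python3 -m creep '0 0 -0.2 0 0 0.047;0 0 -0.2 0 0 0.047;0 0 -0.2 0 0 0.047;0 0 -0.2 0 0 0.047;0 0 -0.2 0 0 0.047;0 0 -0.2 0 0 0.047;0 0 -0.2 0 0 0.047;0 0 -0.2 0 0 0.047;0 0 0 0 0 0' 0
```

```text
clock: 1.23
eef_pos: [208.5, 509.0, 269.6]
eef_rot: [3.141, -0.0, 1.572]
wrist_force: [-0.1, -0.1, -0.7]
finger_gap: 93.6
finger_force: 0.0
```

```bash
python3 -m creep '-0.6 0.588 0 0 0 0;-0.6 0.588 0 0 0 0;-0.6 0.588 0 0 0 0;-0.6 0.588 0 0 0 0;-0.6 0.588 0 0 0 0;-0.6 0.588 0 0 0 0;-0.6 0.588 0 0 0 0;-0.6 0.588 0 0 0 0;-0.6 0.588 0 0 0 0;-0.6 0.588 0 0 0 0;-0.6 0.588 0 0 0 0;-0.6 0.588 0 0 0 0;-0.6 0.588 0 0 0 0;-0.6 0.588 0 0 0 0;-0.6 0.588 0 0 0 0;-0.6 0.588 0 0 0 0;0 0 0 0 0 0' 0
python3 - <<'E'
from h import *;from cell import manip
c=manip.camera("wrist");cv2.imwrite("pics/w1.png",c["color"][...,::-1]);np.savez("w1.npz",**c);print(c["T"].round(2).tolist(),c["camera_matrix"].round(0).tolist())
P=world(c);z=P[...,2]
k=P[(np.hypot(P[...,0]-585,P[...,1]-125)<60)&(z>115)];zt=np.percentile(k[:,2],97);r=k[k[:,2]>zt-5];print("rim",zt.round(1),len(r),circ(r))
q=P[(np.hypot(P[...,0]-585,P[...,1]-125)<100)&(z>51.5)&(z<60)];print("pan",len(q),np.median(q[:,2]),circ(q),((q.min(0)+q.max(0))/2).round(1),np.ptp(q,0))
E
```

```text
clock: 3.35
eef_pos: [585.8, 123.7, 268.2]
eef_rot: [-3.14, 0.0, 1.573]
wrist_force: [-0.3, 1.2, -0.3]
finger_gap: 94.1
finger_force: 0.0
[[1.0, 0.0, -0.0, 586.73], [0.0, -0.97, -0.23, 189.9], [-0.0, 0.23, -0.97, 448.41], [0.0, 0.0, 0.0, 1.0]] [[370.0, 0.0, 284.0], [0.0, 370.0, 211.0], [0.0, 0.0, 1.0]]
rim 401.8 8372 [[585.9, 147.0], 43.5]
pan 6226 57.062209051935355 [[564.4, 127.4], 80.2] [564.8 123.9  55.7] [158.3266787  119.44996222   8.49702971]
```

View pics/w1.png

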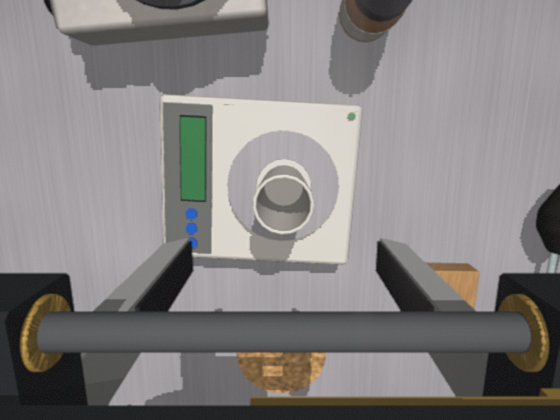

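The wrist view shows the beaker rim centred at about (284,204), the steel pan at (283,187) and the cork mat at the bottom (282,355).

```bash
cat >> h.py <<'E'
def rim(c,x,y,zt,r=60,tol=6):
    """circle through the rim points near (x,y), height zt +-tol; also plate-level points"""
    P=world(c);k=P[(np.hypot(P[...,0]-x,P[...,1]-y)<r)&(abs(P[...,2]-zt)<tol)];return len(k),k[:,2].mean().round(1),circ(k)
E
python3 - <<'E'
from h import *
c=dict(np.load("w1.npz"));print(ray(c,284,204,152),ray(c,283,187,56));print(rim(c,585,125,150,40))
h=cv2.cvtColor(c["color"],cv2.COLOR_RGB2HSV);P=world(c)
g=c["color"].astype(int).mean(-1);m=(g>120)&(g<185)&(P[...,2]>49)&(P[...,2]<64)&(np.hypot(P[...,0]-584,P[...,1]-123)<72)
v,u=np.nonzero(m);q=np.array([ray(c,a,b,56) for a,b in zip(u,v)]);print("pan",circ(q),np.percentile(q,[1,99],0).mean(0))
E
```

```text
[586.1 125.9 152. ] [584.8 123.8  56. ]
(766, np.float64(151.5), [[585.5, 125.7], 25.0])
pan [[584.5, 122.5], 60.6] [584.45 126.45  56.  ]
```

```bash
python3 -m creep '0.05 0 0.4 0 0 0;0 0 0.45 0 0 0;0 0 0.45 0 0 0;0 0 0.45 0 0 0;0 0 0.45 0 0 0;0 0 0.45 0 0 0;0 0 0.45 0 0 0;0 0 0.45 0 0 0;0 0 0.4 0 0 0;0 0 0.3 0 0 0;0 0 0 0 0 0;0 0 0 0 0 0' 0
python3 -m creep '0 0 0 0 0 0;0 0 0 0 0 0;0 0 0 0 0 0;0 0 0 0 0 0;0 0 0 0 0 0;0 0 0 0 0 0;0 0 0 0 0 0;0 0 0 0 0 0' 1 15
```

```text
clock: 4.9
eef_pos: [585.4, 127.3, 100.0]
eef_rot: [3.141, -0.0, 1.572]
wrist_force: [-0.3, 0.3, 0.8]
finger_gap: 94.6
finger_force: 0.0
clock: 5.9
eef_pos: [585.1, 127.2, 99.4]
eef_rot: [-3.142, 0.0, 1.572]
wrist_force: [-0.3, 0.0, 0.2]
finger_gap: 48.7
finger_force: 15.0
```

```bash
python3 -m creep '0 0 -0.2 0 0 0;0 0 -0.4 0 0 0;0 0 -0.4 0 0 0;0 0 -0.4 0 0 0;0 0 -0.1 0 0 0;-0.3 0 0 0 0 0;-0.54 -0.01 0 0 0 0;-0.54 -0.01 0 0 0 0;-0.54 -0.01 0 0 0 0;-0.54 -0.01 0 0 0 0;-0.54 -0.01 0 0 0 0;-0.54 -0.01 0 0 0 0;-0.54 -0.01 0 0 0 0;-0.54 -0.01 0 0 0 0;-0.54 -0.01 0 0 0 0;-0.54 -0.01 0 0 0 0;-0.24 0 0 0 0 0;0 0 0 0 0 0;0 0 0 0 0 0'
python3 -m creep '0 0 0.2 0 0 0;0 0 0.4 0 0 0;0 0 0.4 0 0 0;0 0 0.4 0 0 0;0 0 0.4 0 0 0;0 0 0.4 0 0 0;0 0 0.2 0 0 0;0 0 0.1 0 0 0;0 0 0 0 0 0;0 0 0 0 0 0'
```

```text
clock: 8.28
eef_pos: [581.3, -109.9, 159.4]
eef_rot: [-3.142, -0.0, 1.572]
wrist_force: [-0.5, -0.0, -1.4]
finger_gap: 48.6
finger_force: 15.0
clock: 9.52
eef_pos: [581.6, -110.4, 60.0]
eef_rot: [3.141, 0.0, 1.572]
wrist_force: [0.1, 0.8, -1.2]
finger_gap: 48.2
finger_force: 15.0
```

```bash
python3 -m creep '0 0 0.1 0 0 0;0 0 0.08 0 0 0;0 0 0.03 0 0 0;0 0 0 0 0 0;0 0 0 0 0 0'
python3 -m creep '0 0 0 0 0 0;0 0 0 0 0 0;0 0 0 0 0 0;0 0 0 0 0 0;0 0 0 0 0 0;0 0 0 0 0 0' 0
python3 -c "
from h import *;from cell import manip
c=manip.camera('wrist');print(manip.read_state()['eef_pos']);print(rim(c,580,-112,104,60))"
```

```text
clock: 10.15
eef_pos: [581.3, -110.4, 51.4]
eef_rot: [3.142, 0.0, 1.572]
wrist_force: [-2.7, 0.9, 5.9]
finger_gap: 48.6
finger_force: 15.0
clock: 10.9
eef_pos: [581.3, -110.3, 51.0]
eef_rot: [-3.142, -0.0, 1.572]
wrist_force: [-0.2, -0.8, -0.3]
finger_gap: 93.9
finger_force: 0.0
[ 581.28966765 -110.35001272   51.04939221]
(4271, np.float64(103.8), [[580.7, -100.7], 58.2])
```

```bash
python3 -m creep '0 0 -0.2 0 0 0;0 0 -0.5 0 0 0;0 0 -0.7 0 0 0;0 0 -0.8 0 0 0;0 0 -0.8 0 0 0;0 0 -0.8 0 0 0;0 0 -0.8 0 0 0;0 0 -0.6 0 0 0;0 0 0 0 0 0' 0
python3 -m creep '0.4 -0.1 0 0 0 0;0.7 -0.15 0 0 0 0;0.7 -0.15 0 0 0 0;0.7 -0.15 0 0 0 0;0.7 -0.15 0 0 0 0;0.7 -0.15 0 0 0 0;0.7 -0.15 0 0 0 0;0.7 -0.15 0 0 0 0;0.7 -0.15 0 0 0 0;0.7 -0.15 0 0 0 0;0.7 -0.15 0 0 0 0;0.7 -0.15 0 0 0 0;0.7 -0.15 0 0 0 0;0.7 -0.15 0 0 0 0;0.7 -0.15 0 0 0 0;0.7 -0.15 0 0 0 0;0.7 -0.15 0 0 0 0;0 0 0 0 0 0;0 0 0 0 0 0'
python3 - <<'E'
from h import *;from cell import manip
c=manip.camera("wrist");cv2.imwrite("pics/w2.png",c["color"][...,::-1]);np.savez("w2.npz",**c);print(manip.read_state()["eef_pos"])
print(rim(c,481.5,352.5,156,45));P=world(c);q=P[(np.hypot(P[...,0]-483,P[...,1]-356)<80)&(abs(P[...,2]-92)<6)];print("plate",circ(q),np.median(q[:,2]))
E
```

```text
clock: 12.08
eef_pos: [581.7, -110.5, 261.0]
eef_rot: [3.138, 0.001, 1.572]
wrist_force: [-0.7, 0.3, -0.4]
finger_gap: 94.1
finger_force: 0.0
clock: 14.45
eef_pos: [480.5, 353.2, 258.3]
eef_rot: [-3.141, 0.001, 1.572]
wrist_force: [0.2, 0.7, -0.0]
finger_gap: 94.1
finger_force: 0.0
[480.74256985 352.96075114 258.59050296]
(1332, np.float64(157.4), [[481.4, 354.4], 29.6])
plate [[483.9, 357.3], 67.4] 93.20074637359957
```

View pics/w2.png

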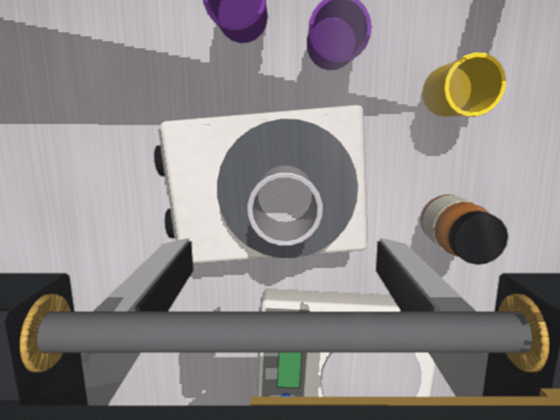

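The wrist view shows the steel beaker rim at (285,209) on the dark plate at (287,187). The gripper is centred over the beaker.

```bash
python3 -m creep '0.02 0.02 0.3 0 0 0;0 0 0.45 0 0 0;0 0 0.5 0 0 0;0 0 0.5 0 0 0;0 0 0.5 0 0 0;0 0 0.5 0 0 0;0 0 0.4 0 0 0;0 0 0.3 0 0 0;0 0 0.16 0 0 0;0 0 0 0 0 0;0 0 0 0 0 0' 0
python3 -m creep '0 0 0 0 0 0;0 0 0 0 0 0;0 0 0 0 0 0;0 0 0 0 0 0;0 0 0 0 0 0;0 0 0 0 0 0;0 0 0 0 0 0' 1 18
```

```text
clock: 15.88
eef_pos: [482.0, 354.5, 115.2]
eef_rot: [3.141, -0.0, 1.572]
wrist_force: [-1.3, -0.2, 0.4]
finger_gap: 94.0
finger_force: 0.0
clock: 16.75
eef_pos: [481.7, 354.3, 114.6]
eef_rot: [-3.141, 0.0, 1.572]
wrist_force: [-0.5, -0.8, 1.4]
finger_gap: 56.1
finger_force: 18.0
```

```bash
python3 -m creep '0 0 -0.2 0 0 0;0 0 -0.4 0 0 0;0 0 -0.4 0 0 0;-0.3 0.13 0 0 0 0;-0.5 0.22 0 0 0 0;-0.5 0.22 0 0 0 0;-0.5 0.22 0 0 0 0;-0.5 0.22 0 0 0 0;-0.5 0.22 0 0 0 0;-0.5 0.22 0 0 0 0;-0.5 0.22 0 0 0 0;-0.5 0.22 0 0 0 0;-0.5 0.22 0 0 0 0;-0.5 0.22 0 0 0 0;-0.46 0.24 0 0 0 0;0 0 0 0 0 0;0 0 0 0 0 0'
python3 -m creep '0 0 0.2 0 0 0;0 0 0.4 0 0 0;0 0 0.4 0 0 0;0 0 0.4 0 0 0;0 0 0.2 0 0 0;0 0 0.1 0 0 0;0 0 0 0 0 0;0 0 0 0 0 0'
```

```text
clock: 18.88
eef_pos: [584.6, 124.2, 154.6]
eef_rot: [-3.141, -0.0, 1.572]
wrist_force: [0.2, 0.1, -1.1]
finger_gap: 56.1
finger_force: 18.0
clock: 19.88
eef_pos: [585.0, 124.1, 87.2]
eef_rot: [3.141, -0.0, 1.572]
wrist_force: [0.5, 0.5, -1.2]
finger_gap: 55.9
finger_force: 18.0
```

Next: set the beaker down (8.5 mm more), release it, retreat and look.

```bash
python3 -m creep '0 0 0.1 0 0 0;0 0 0.08 0 0 0;0 0 0.03 0 0 0;0 0 0 0 0 0;0 0 0 0 0 0'
python3 -m creep '0 0 0 0 0 0;0 0 0 0 0 0;0 0 0 0 0 0;0 0 0 0 0 0;0 0 0 0 0 0;0 0 0 0 0 0' 0
python3 -m creep '0 0 -0.2 0 0 0;0 0 -0.5 0 0 0;0 0 -0.7 0 0 0;0 0 -0.8 0 0 0;0 0 -0.8 0 0 0;0 0 -0.8 0 0 0;0 0 -0.7 0 0 0;0 0 0 0 0 0;0 0 0 0 0 0' 0
python3 - <<'E'
from h import *;from cell import manip
c=manip.camera("wrist");np.savez("w3.npz",**c);print(rim(c,584.6,123.5,121,45))
c=manip.camera("top");P=world(c);print(rim(c,581,-112,104,40))
E
```

```text
clock: 20.5
eef_pos: [584.6, 124.0, 78.7]
eef_rot: [-3.141, 0.0, 1.572]
wrist_force: [-4.9, -0.7, 6.6]
finger_gap: 56.0
finger_force: 18.0
clock: 21.25
eef_pos: [584.7, 124.0, 78.2]
eef_rot: [3.142, -0.0, 1.572]
wrist_force: [0.1, -0.9, 0.1]
finger_gap: 94.2
finger_force: 0.0
clock: 22.38
eef_pos: [584.4, 124.0, 257.3]
eef_rot: [-3.14, 0.0, 1.572]
wrist_force: [-0.2, 0.3, -0.9]
finger_gap: 94.0
finger_force: 0.0
(1023, np.float64(121.6), [[585.5, 124.1], 29.4])
(47, np.float64(103.1), [[580.6, -112.4], 25.0])
```

```bash
python3 -m creep '-0.4 -0.1 0 0 0 0;-0.7 -0.22 0 0 0 0;-0.7 -0.22 0 0 0 0;-0.7 -0.22 0 0 0 0;-0.7 -0.22 0 0 0 0;-0.7 -0.22 0 0 0 0;-0.7 -0.22 0 0 0 0;-0.7 -0.22 0 0 0 0;-0.7 -0.22 0 0 0 0;-0.7 -0.22 0 0 0 0;-0.7 -0.22 0 0 0 0;-0.7 -0.22 0 0 0 0;-0.7 -0.22 0 0 0 0;-0.7 -0.22 0 0 0 0;-0.7 -0.22 0 0 0 0;-0.7 -0.22 0 0 0 0;-0.7 -0.22 0 0 0 0;-0.48 -0.18 0 0 0 0;0 0 0 0 0 0;0 0 0 0 0 0' 0
python3 - <<'E'
from h import *;from cell import manip
c=manip.camera("wrist");cv2.imwrite("pics/w4.png",c["color"][...,::-1]);np.savez("w4.npz",**c);print(manip.read_state()["eef_pos"])
print(rim(c,432.5,-359,150,35));P=world(c);q=P[(np.hypot(P[...,0]-433,P[...,1]+357)<84)&(abs(P[...,2]-46)<4)];print(np.median(q[:,2]))
E
```

```text
clock: 24.98
eef_pos: [433.2, -358.7, 258.2]
eef_rot: [-3.142, -0.0, 1.572]
wrist_force: [-0.1, 0.4, -0.3]
finger_gap: 94.1
finger_force: 0.0
[ 433.33582804 -358.55979736  258.30030727]
(712, np.float64(151.4), [[433.6, -359.3], 18.1])
46.893027779582155
```

View pics/w4.png

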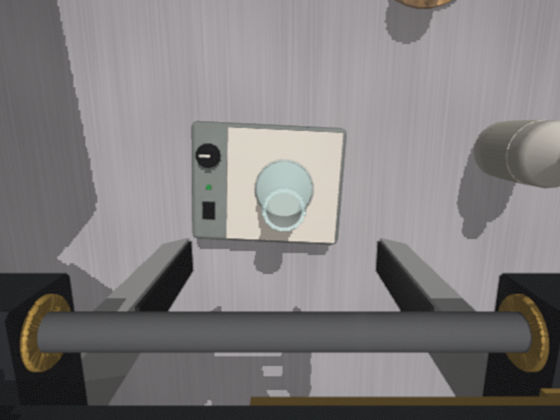

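The flask mouth is at (284,210) and the stirrer plate's corners are at about (228,127), (342,131), (337,243) and (226,238).

```bash
python3 - <<'E'
from h import *
c=dict(np.load("w4.npz"));g=cv2.cvtColor(c["color"],cv2.COLOR_RGB2HSV);P=world(c)
m=((c["color"].min(-1)>185)&(abs(P[...,2]-46)<8)).astype(np.uint8);k,l,s,_=cv2.connectedComponentsWithStats(m);v,u=np.nonzero(l==1+s[1:,4].argmax())
q=np.array([ray(c,a,b,46)[:2] for a,b in zip(u,v)],np.float32);print(cv2.minAreaRect(q))
print(np.mean([ray(c,a,b,46) for a,b in((228,127),(342,131),(337,243),(226,238))],0))
E
python3 -m creep '-0.015 0.01 0.3 0 0 0;0 0 0.45 0 0 0;0 0 0.5 0 0 0;0 0 0.5 0 0 0;0 0 0.5 0 0 0;0 0 0.5 0 0 0;0 0 0.4 0 0 0;0 0 0.25 0 0 0;0 0 0.13 0 0 0;0 0 0 0 0 0;0 0 0 0 0 0' 0
python3 -m creep '0 0 0 0 0 0;0 0 0 0 0 0;0 0 0 0 0 0;0 0 0 0 0 0;0 0 0 0 0 0;0 0 0 0 0 0;0 0 0 0 0 0;0 0 0 0 0 0' 1 18
```

```text
((431.93328857421875, -358.1051330566406), (119.14391326904297, 118.29008483886719), 87.10315704345703)
[ 432.825 -358.2     46.   ]
clock: 26.4
eef_pos: [433.7, -360.1, 117.6]
eef_rot: [3.141, 0.001, 1.572]
wrist_force: [1.3, 0.7, -0.2]
finger_gap: 94.0
finger_force: 0.0
clock: 27.4
eef_pos: [433.4, -359.9, 117.0]
eef_rot: [-3.141, -0.0, 1.572]
wrist_force: [-0.6, -0.2, -0.8]
finger_gap: 33.2
finger_force: 18.0
```

```bash
python3 -m creep '0 0 -0.2 0 0 0;0 0 -0.4 0 0 0;0 0 -0.6 0 0 0;0 0 -0.6 0 0 0;0 0 -0.6 0 0 0;0 0 -0.6 0 0 0;0 0 -0.4 0 0 0;0 0 -0.2 0 0 0;0.3 0 0 0 0 0;0.5 0.04 0 0 0 0;0.7 0.05 0 0 0 0;0.7 0.05 0 0 0 0;0.7 0.05 0 0 0 0;0.7 0.05 0 0 0 0;0.7 0.05 0 0 0 0;0.7 0.05 0 0 0 0;0.7 0.05 0 0 0 0;0.7 0.05 0 0 0 0;0.7 0.05 0 0 0 0;0.7 0.05 0 0 0 0'
python3 -m creep '0.7 0.05 0 0 0 0;0.7 0.05 0 0 0 0;0.7 0.05 0 0 0 0;0.7 0.05 0 0 0 0;0.7 0.05 0 0 0 0;0.7 0.05 0 0 0 0;0.7 0.05 0 0 0 0;0.7 0.05 0 0 0 0;0.7 0.05 0 0 0 0;0.7 0.05 0 0 0 0;0.7 0.05 0 0 0 0;0.7 0.05 0 0 0 0;0.5 0.04 0 0 0 0;0.3 0.02 0 0 0 0;0.2 0.02 0 0 0 0;0 0 0 0 0 0;0 0 0 0 0 0'
```

```text
clock: 29.9
eef_pos: [454.1, -45.9, 260.5]
eef_rot: [-3.141, -0.0, 1.572]
wrist_force: [-0.2, -0.5, -0.4]
finger_gap: 32.4
finger_force: 18.0
clock: 32.02
eef_pos: [481.9, 327.7, 261.1]
eef_rot: [3.141, 0.0, 1.571]
wrist_force: [-0.8, -0.1, -0.8]
finger_gap: 32.7
finger_force: 18.0
```

```bash
python3 -m creep '0.3 0.02 0 0 0 0;0.32 0.02 0 0 0 0;0.1 0 0 0 0 0;0 0 0.2 0 0 0;0 0 0.4 0 0 0;0 0 0.4 0 0 0;0 0 0.4 0 0 0;0 0 0.4 0 0 0;0 0 0.3 0 0 0;0 0 0.1 0 0 0;0 0 0 0 0 0;0 0 0 0 0 0'
```

```text
clock: 33.52
eef_pos: [483.5, 357.1, 173.6]
eef_rot: [3.141, -0.0, 1.572]
wrist_force: [0.2, 0.0, -1.3]
finger_gap: 32.5
finger_force: 18.0
```

```bash
python3 -m creep '0 0 0.1 0 0 0;0 0 0.1 0 0 0;0 0 0.05 0 0 0;0 0 0.02 0 0 0;0 0 0 0 0 0;0 0 0 0 0 0'
```

```text
clock: 34.28
eef_pos: [483.3, 357.0, 163.0]
eef_rot: [3.141, -0.0, 1.572]
wrist_force: [-2.8, -2.3, 4.8]
finger_gap: 32.6
finger_force: 18.0
```

```bash
python3 -m creep '0 0 0 0 0 0;0 0 0 0 0 0;0 0 0 0 0 0;0 0 0 0 0 0;0 0 0 0 0 0;0 0 0 0 0 0' 0
python3 -m creep '0 0 -0.2 0 0 0;0 0 -0.4 0 0 0;0 0 -0.6 0 0 0;0 0 -0.6 0 0 0;0 0 -0.5 0 0 0;0 0 -0.4 0 0 0;0 0 0 0 0 0;0 0 0 0 0 0' 0
python3 - <<'E'
from h import *;from cell import manip
c=manip.camera("wrist");print(manip.read_state()["eef_pos"],rim(c,483.5,357,197,35));P=world(c);q=P[(np.hypot(P[...,0]-483,P[...,1]-356)<80)&(abs(P[...,2]-92)<6)];print("plate",circ(q))
E
```

```text
clock: 35.02
eef_pos: [483.3, 357.0, 162.3]
eef_rot: [3.142, -0.0, 1.572]
wrist_force: [-0.5, 0.1, 0.2]
finger_gap: 89.2
finger_force: 0.0
clock: 36.02
eef_pos: [483.1, 356.8, 269.5]
eef_rot: [-3.141, 0.001, 1.572]
wrist_force: [-0.1, 0.1, -1.0]
finger_gap: 93.9
finger_force: 0.0
[483.12047492 356.82017636 269.35774865] (880, np.float64(197.5), [[483.5, 357.6], 18.1])
plate [[484.1, 357.2], 67.4]
```

```bash
python3 -m creep '-0.4 0.1 0 0 0 0;-0.7 0.14 0 0 0 0;-0.7 0.14 0 0 0 0;-0.7 0.14 0 0 0 0;-0.7 0.14 0 0 0 0;-0.7 0.14 0 0 0 0;-0.7 0.14 0 0 0 0;-0.7 0.14 0 0 0 0;-0.7 0.14 0 0 0 0;-0.7 0.14 0 0 0 0;-0.7 0.14 0 0 0 0;-0.7 0.14 0 0 0 0;-0.7 0.14 0 0 0 0;-0.7 0.14 0 0 0 0;-0.7 0.14 0 0 0 0;-0.7 0.14 0 0 0 0;-0.7 0.14 0 0 0 0;-0.13 0.1 0 0 0 0;0 0 0 0 0 0;0 0 0 0 0 0' 0
python3 - <<'E'
from h import *;from cell import manip
c=manip.camera("wrist");print(manip.read_state()["eef_pos"],rim(c,581,-112,104,40))
E
```

```text
clock: 38.58
eef_pos: [581.1, -111.5, 270.3]
eef_rot: [-3.142, -0.0, 1.572]
wrist_force: [0.2, 0.6, -0.4]
finger_gap: 93.7
finger_force: 0.0
[ 581.16901109 -111.43417005  270.34081986] (509, np.float64(104.0), [[581.7, -111.9], 25.0])
```

Next: descend to TCP z of about 51 (219 mm = 5.48 units), then grip.

```bash
python3 -m creep '-0.01 0.01 0.3 0 0 0;0 0 0.5 0 0 0;0 0 0.6 0 0 0;0 0 0.6 0 0 0;0 0 0.6 0 0 0;0 0 0.6 0 0 0;0 0 0.6 0 0 0;0 0 0.6 0 0 0;0 0 0.5 0 0 0;0 0 0.3 0 0 0;0 0 0.2 0 0 0;0 0 0.05 0 0 0;0 0 0 0 0 0;0 0 0 0 0 0' 0
python3 -m creep '0 0 0 0 0 0;0 0 0 0 0 0;0 0 0 0 0 0;0 0 0 0 0 0;0 0 0 0 0 0;0 0 0 0 0 0;0 0 0 0 0 0;0 0 0 0 0 0' 1 15
```

```text
clock: 40.38
eef_pos: [582.0, -112.6, 52.8]
eef_rot: [3.141, 0.0, 1.572]
wrist_force: [0.7, -0.3, 0.7]
finger_gap: 93.8
finger_force: 0.0
clock: 41.38
eef_pos: [581.7, -112.6, 52.2]
eef_rot: [-3.142, 0.0, 1.572]
wrist_force: [-0.7, -0.2, 0.1]
finger_gap: 48.6
finger_force: 15.0
```

```bash
python3 -m creep '0 0 -0.2 0 0 0;0 0 -0.5 0 0 0;0 0 -0.6 0 0 0;0 0 -0.6 0 0 0;0 0 -0.4 0 0 0;0 0 -0.15 0 0 0;-0.3 -0.18 0 0 0 0;-0.55 -0.335 0 0 0 0;-0.55 -0.335 0 0 0 0;-0.55 -0.335 0 0 0 0;-0.55 -0.335 0 0 0 0;-0.55 -0.335 0 0 0 0;-0.55 -0.335 0 0 0 0;-0.55 -0.335 0 0 0 0;-0.55 -0.335 0 0 0 0;-0.55 -0.335 0 0 0 0;-0.55 -0.335 0 0 0 0;-0.35 -0.2 0 0 0 0;0 0 0 0 0 0;0 0 0 0 0 0'
python3 -m creep '0 0 0.2 0 0 0;0 0 0.4 0 0 0;0 0 0.4 0 0 0;0 0 0.2 0 0 0;0 0 0.1 0 0 0;0 0 0 0 0 0;0 0 0 0 0 0'
```

```text
clock: 43.88
eef_pos: [432.9, -358.2, 150.0]
eef_rot: [-3.141, -0.0, 1.572]
wrist_force: [0.5, 0.7, -1.2]
finger_gap: 48.6
finger_force: 15.0
clock: 44.75
eef_pos: [432.8, -358.9, 98.7]
eef_rot: [3.141, 0.001, 1.572]
wrist_force: [0.2, 1.1, -1.7]
finger_gap: 48.4
finger_force: 15.0
```

```bash
python3 -m creep '0 0 0.1 0 0 0;0 0 0.08 0 0 0;0 0 0.03 0 0 0;0 0 0 0 0 0;0 0 0 0 0 0'
python3 -m creep '0 0 0 0 0 0;0 0 0 0 0 0;0 0 0 0 0 0;0 0 0 0 0 0;0 0 0 0 0 0;0 0 0 0 0 0' 0
python3 -m creep '0 0 -0.2 0 0 0;0 0 -0.5 0 0 0;0 0 -0.7 0 0 0;0 0 -0.8 0 0 0;0 0 -0.8 0 0 0;0 0 -0.8 0 0 0;0 0 -0.4 0 0 0;0 0 0 0 0 0;0 0 0 0 0 0' 0
python3 - <<'E'
from h import *;from cell import manip
c=manip.camera("wrist");print(rim(c,432.6,-358,142,40))
c=manip.camera("top");cv2.imwrite("pics/top9.png",c["color"][...,::-1])
for a in((432.6,-358,142),(584.6,123.5,121),(483.5,357,197)):print(rim(c,*a,38))
E
```

```text
clock: 45.38
eef_pos: [432.7, -358.8, 90.2]
eef_rot: [3.141, 0.0, 1.572]
wrist_force: [-2.0, 0.3, 5.1]
finger_gap: 48.7
finger_force: 15.0
clock: 46.12
eef_pos: [432.7, -358.7, 89.8]
eef_rot: [-3.142, -0.0, 1.572]
wrist_force: [0.2, 0.8, -0.1]
finger_gap: 93.6
finger_force: 0.0
clock: 47.25
eef_pos: [432.4, -358.4, 256.5]
eef_rot: [-3.14, -0.001, 1.572]
wrist_force: [0.3, 0.0, 0.4]
finger_gap: 93.9
finger_force: 0.0
(726, np.float64(142.0), [[432.5, -357.7], 25.1])
(60, np.float64(141.4), [[431.6, -357.8], 25.9])
(77, np.float64(121.3), [[584.2, 123.5], 29.5])
(53, np.float64(197.1), [[482.3, 355.9], 18.1])
```

View pics/top9.png

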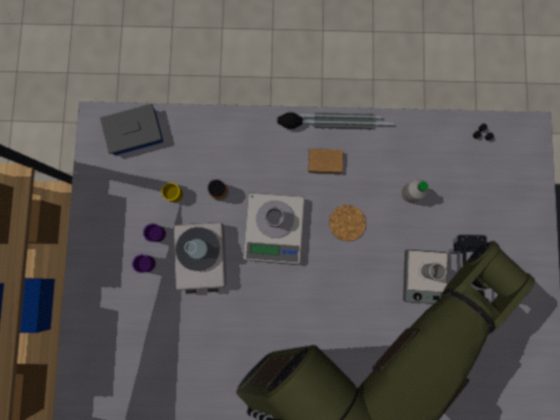

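The final top view shows the flask on the hotplate (196,249), the steel beaker on the balance (275,217) and the plastic beaker on the stirrer (435,271). The cork mat is empty and the bystanders have not moved.

```bash
python3 -c "
from cell import manip
print(manip.sign_off())"
```

```text
the job is handed in; nothing more can be done
None
```

The job is handed in at about 47 s of the 118 s allowed: the plastic beaker is on the stirrer, the flask on the hotplate and the steel beaker on the balance, each measured about 1 mm from its plate's centre and released; the verdict was not shown.

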